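# Clear the weight, interleave and square up the embossing plates

## Robot

A 6-joint arm with a two-finger parallel gripper is mounted at the origin on the work surface. World frame = base frame: x ahead of the robot, y to its left, z up, the work surface at z = 0. Lengths are in m, angles in rad, forces in N, time in s.
With the tool pointing down it reaches from about 0.3 to 0.875 m from the base axis. Payload 6.4 kg.
Tool frame: the origin (TCP) lies at the very end of the fingers, on their centre line; the grasp point (between the pads) lies 19 mm behind it; z points along the fingers, y is the line along which they close (so a half turn about z gives the same grasp; the last joint's range is limited). The gripper opens to 85 mm and grips with 20 to 120 N. Pads are 22 mm wide; open, the fingers measure 114 mm over their backs; the gripper's body (76 mm by 85 mm) begins 54 mm behind the grasp point. The pads swing forward as they close: fully open they stand 13 mm farther back than shut.
Start: joints at [-1.442, 0.181, 1.607, -0, 1.354, -0.206], TCP at [0.189, -0.543, 0.231] pointing down, gripper open.
Joint ranges: [-2.99, 2.99], [-0.89, 2.07], [0.3, 2.58], [-1.14, 4.28], [0, 2.63], [-3.12, 3.12]. Speed limits (rad/s): [2.57, 2.57, 3.01, 3.14, 3.14, 3.14].

## Interface

Orientations are given as a unit quaternion [w, x, y, z].
In Python, from bench import telemetry, camera, ctrl, spotter gives the robot as it stands.
- The arm moves only by the tool send_rows, never from a script. Its argument "series" is a list of rows, each a list of 3 entries, a list of its own where there are three numbers: the turn, a rotation vector about the world's x, y, z in degrees, then the shift along the world's x, y, z in mm, then the closure, from -1 (fully open) to 1 (shut), so that 0 is half open. In form: [[[rx, ry, rz], [dx, dy, dz], gripper], ...]. A call has 1 to 10 rows; each row is the pose to reach, as a shift and turn from the pose commanded when the call began; what a row does not reach only later rows make up. A row lasts 1/8 s, in which the tool goes at most 62.5 mm and 10.7 degrees, less where a joint would pass 70% of its speed; a pose out of reach is approached as far as the arm can. A call with a gripper value outside its range is refused whole. The fingers move at their own pace and stop on an object; the grip force is fixed at half the most. Time passes only in rows, so rows that repeat a pose let the fingers close. It gives the time, the measured TCP pose, the force, the opening and the grip force at its end, in the units of the state.
- telemetry.get_obs(): the state, without advancing time (a new reading comes with each control period).
- camera(name): name is "side" or "top" or "wrist"; returns a dict with "pixels" (480x640x3 uint8, red, green, blue), "camera_matrix" (3x3 intrinsics, pixels), "dist_coeffs" ([k1, k2, p1, p2, k3] as OpenCV has them; the pictures are not rectified), "xyz" and "orientation" of the camera in the world. Camera axes: x right, y up, looking along -z (the intrinsics and any distortion apply to the point x, -y, -z); pixel columns grow to the right and rows downward; lengths in m; the calibration is good to about 2 mm. A picture is of the moment at which its call begins. There is no depth.
- ctrl.hand_in(): hands the job in; it is judged then, once.
Trained networks look in the newest picture that a camera, given by its name, has taken for a name from the list of things; names that differ only in an ending like _2 or _b are one class to them, and where a whole thing is asked for, a point or a joint stands for the part that bears it (a point fixed in the world has none). Each returns a list of dicts, best first, with "conf" (0 to 1); they miss things now and then, are a little off and sometimes report something else, mostly with a low value. They report only what shows in the picture. A call takes as long as a camera call. They do not tell look-alikes from the thing itself.
- spotter.boxes_of(thing, camera): "xyz" ([x, y, z] in m, in world coordinates, good to about 4 mm: the middle of the surface that is visible of it).
- spotter.landmark_of(thing, camera): "xyz" ([x, y, z] in m, in world coordinates, good to about 4 mm: a listed point, or the origin of a listed thing).
The state is a dict: "time_s": time; "q": joint angles; "dq": joint speeds; "joint_efforts": joint torques, N m; "eef_pos": TCP position; "eef_rot": TCP orientation; "wrist_force": force on the tool from outside, world axes, zero at the start; "torque": the same for the moment, N m; "opening": opening from 0.0 (shut) to 1.0 (fully open); "grasp_force": force on a finger pad.
Only numpy, scipy, OpenCV 4.12 (cv2) and the standard library are available. Lean on these libraries where they do the work, as an engineer would, in place of code of your own. Each camera call takes 0.05 s, during which the arm holds its last target. There are 200 camera calls.

## Task

The steel weight is in the way on top of the brass embossing plate: first stand it on the round cork mat. Then lay the white separator board squarely on the brass plate and the copper plate squarely on the separator, setting each down rather than dropping it; finally push the finished stack from its near end, gently, along the bed until you feel it come up firmly against the red stop bar, so that the ends of all three layers finish flush. Leave the other things on the bench alone.

Things in the scene. Friction and masses are not known exactly. Their poses are not given: they have to be found in the camera images.
- weight: the obstacle: steel disc weight, 52 mm diameter, 28 mm high, on it a thin neck (28 to 34 mm above the underside) and a round blue knob, 26 mm diameter, from 34 to 58 mm above the underside. Origin: centre of the underside; z up. About 0.45 kg. At the start it stands on the brass plate
- mat: round cork mat fixed to the bench, 96 mm diameter, 4 mm thick, where the weight is to stand. Origin: centre of its underside
- lower: brass embossing plate, the lowest layer: 120 (its x) x 64 (its y) x 10 mm (z). Origin: centre of the underside. About 0.2 kg. It lies loose on the bed, long side along the bed's x, short of the stop bar
- separator: white stiff laminate board, 120 (x) x 64 (y) x 6 mm (z). Origin: centre of the underside. About 0.07 kg. At the start it lies flat on a wooden riser block (100 x 36 mm, 16 mm high) that is narrower than the board, so its long edges overhang
- upper: copper-coloured embossing plate, 120 (x) x 64 (y) x 10 mm (z). Origin: centre of the underside. About 0.2 kg. At the start it lies flat on a second riser block like the separator's; the two may be on either side
- bed: dark steel bed fixed to the bench, 240 (x) x 120 (y) x 24 mm (z). Origin: centre of its underside on the bench; its +x is the direction in which the stack is to be pushed, towards the stop bar
- fence: two low rails beside the bed's far half and the red stop bar they carry. This pose equals the bed's and does not tell where the bar is set. The bar spans the bed along its y: 148 mm long, 16 mm thick, from 24 to 54 mm above the bench. Its near face is clamped somewhere 62 to 97 mm beyond the bed's centre along the bed's x, unmeasured: find it by touch or sight
- jar: bystander: amber glass jar with a steel lid, 52 mm diameter, 58 mm high, standing. Origin: centre of its underside. Leave it alone
- driver: bystander: screwdriver with a yellow handle, 160 mm long, lying on the bench. Leave it alone
- slicker: bystander: turned wooden edge slicker, 36 mm diameter, 68 mm high, standing. Origin: centre of its underside. Leave it alone
Not all that is in view belongs to the job. There is more than one size of the upper; the one meant has the size given above.

How it is judged:
By the outcome, as a careful person would: the job done as asked, in the order asked, and still so for the second after the job is handed in, with the robot touching nothing.
It also fails if it takes over 72 s, if anything falls off the work surface, if the arm or the gripper's body presses on something with over 40 N, if the wrist force passes 120 N, or if a joint passes its speed limit or range.

## Working session

There is one attempt and no reset: what is moved stays moved. The work goes in short steps, Python scripts to look and compute and a tool call to move; the robot and the scene stay as the last step left them, time stands still between calls to the robot, and variables do not carry over. Pictures are saved under pics/ and viewed, at most 13 in all, crops included, and the job is handed in when it is done.

Besides the shell and the picture viewer there is one more tool, called in YAML: its name, and indented under it one key for each argument. send_rows: Moves the arm, as the interface text tells. Its arguments: {"type":"object","properties":{"series":{"type":"array","items":{"type":"array"}}},"required":["series"]}

```bash
ls; mkdir -p pics; cat > h.py <<'E'
import numpy as np, cv2
from scipy.spatial.transform import Rotation as R
from bench import telemetry, camera, ctrl, spotter
def rot(q): return R.from_quat([q[1],q[2],q[3],q[0]]).as_matrix()
def ray(c,uv):
    K=np.array(c["camera_matrix"]);d=np.array(c["dist_coeffs"])
    p=cv2.undistortPoints(np.array(uv,float).reshape(-1,1,2),K,d).reshape(-1,2)
    v=np.c_[p[:,0],-p[:,1],-np.ones(len(p))]
    return v@rot(c["orientation"]).T
def on_z(c,uv,z):
    v=ray(c,uv);o=np.array(c["xyz"])
    return o+v*((z-o[2])/v[:,2])[:,None]
def proj(c,P):
    P=np.atleast_2d(P);q=(P-np.array(c["xyz"]))@rot(c["orientation"])
    q=q*[1,-1,-1]
    return cv2.projectPoints(q,np.zeros(3),np.zeros(3),np.array(c["camera_matrix"]),np.array(c["dist_coeffs"]))[0].reshape(-1,2)
def save(c,n): cv2.imwrite("pics/"+n,c["pixels"][:,:,::-1])
E
python3 - <<'E'
from h import *
for n in ["top","side"]:
    c=camera(n);save(c,n+"0.png");print(n,np.round(c["xyz"],3),np.round(c["orientation"],3))
    for t in ["weight","mat","lower","separator","upper","bed","fence"]:
        print(t,[(np.round(b["xyz"],3).tolist(),round(b["conf"],2)) for b in spotter.landmark_of(t,n)])
print(telemetry.get_obs())
E
```

```text
pics
top [ 0.429 -0.013  1.014] [ 0.71   0.031 -0.033 -0.703]
weight [([0.538, 0.005, 0.033], 0.62)]
mat []
lower [([0.502, -0.0, 0.025], 0.95), ([0.471, 0.409, -0.0], 0.3)]
separator [([0.458, 0.238, 0.014], 0.97)]
upper [([0.312, -0.208, 0.001], 0.85), ([0.479, -0.233, 0.019], 0.8), ([0.737, -0.39, -0.002], 0.56)]
bed [([0.528, 0.015, -0.002], 0.86)]
fence [([0.635, 0.214, 0.004], 0.49)]
side [-0.044  0.951  1.159] [-0.249 -0.102  0.37   0.889]
weight [([0.537, 0.008, 0.039], 0.92)]
mat [([0.63, -0.221, 0.004], 0.63)]
lower [([0.506, 0.002, 0.022], 0.58)]
separator [([0.459, 0.238, 0.011], 0.82)]
upper [([0.741, -0.388, -0.002], 0.68), ([0.478, -0.233, 0.02], 0.67), ([0.308, -0.214, -0.001], 0.63), ([0.637, 0.208, -0.003], 0.2)]
bed [([0.534, 0.012, -0.001], 0.76)]
fence []
{'time_s': 0.8, 'q': array([-1.44230854e+00,  1.80795334e-01,  1.60696960e+00, -7.87386534e-06,
        1.35377124e+00, -2.06295813e-01]), 'dq': array([-0.00124072,  0.00116813, -0.00146971,  0.00078993, -0.00043947,
        0.00077187]), 'joint_efforts': array([ 1.75112811e-03, -4.44778776e+01, -3.51668751e+01, -1.28839865e-04,
        3.72723071e-04, -3.94975461e-05]), 'eef_pos': array([ 0.18894619, -0.54310975,  0.2313058 ]), 'eef_rot': array([ 2.80695878e-05,  9.86022534e-01,  1.66612008e-01, -4.94008762e-06]), 'wrist_force': array([ 0.02818727, -0.7333239 ,  0.17736132]), 'torque': array([-0.07023862, -0.02442967, -0.01327658]), 'grasp_force': 0.0, 'opening': 1.0009666993803745}
```

View pics/top0.png

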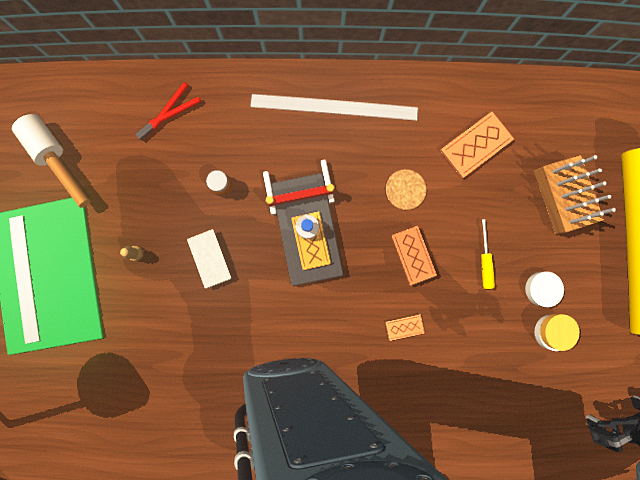

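View pics/side0.png

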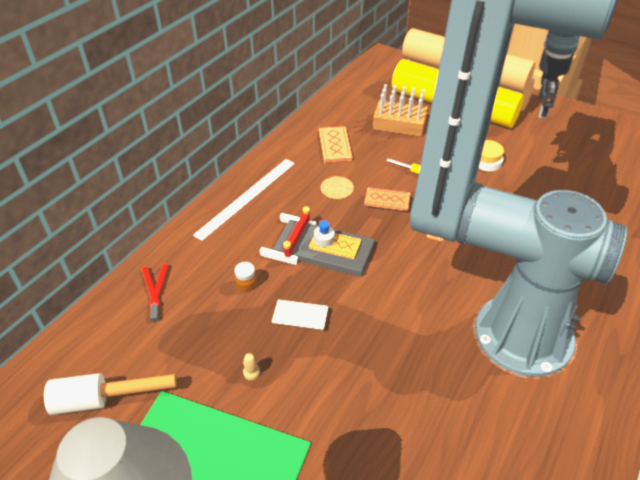

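Top view: bed at about (308,230) with the red bar at (300,195), weight and brass plate at (310,240). The separator is at (209,259), the copper plate on its riser at (414,255) and the cork mat at (406,189). The other copper plates, at (477,144) and (405,327), are decoys on the bench.

```bash
cat >> h.py <<'E'
def rect(c,seed,z,tol=(12,60,70),win=60,thr=None):
    """min-area rectangle (world mm) of the region grown from the seed pixel, at height z"""
    im=cv2.cvtColor(c["pixels"],cv2.COLOR_RGB2BGR);hsv=cv2.cvtColor(im,cv2.COLOR_BGR2HSV).astype(int)
    lo,hi=thr
    m=cv2.inRange(hsv.astype(np.uint8),np.array(lo),np.array(hi))
    w=np.zeros_like(m);u,v=seed;w[max(v-win,0):v+win,max(u-win,0):u+win]=255;m&=w
    m=cv2.morphologyEx(m,cv2.MORPH_CLOSE,np.ones((5,5)))
    cs=max(cv2.findContours(m,cv2.RETR_EXTERNAL,cv2.CHAIN_APPROX_NONE)[0],key=cv2.contourArea)
    P=on_z(c,cs.reshape(-1,2),z)[:,:2]*1000
    (x,y),(a,b),t=cv2.minAreaRect(P.astype(np.float32))
    if a<b:a,b,t=b,a,t+90
    t=(t+90)%180-90
    return np.round([x,y,a,b,t],1)
E
python3 - <<'E'
from h import *
c=camera("top")
hsv=cv2.cvtColor(c["pixels"],cv2.COLOR_RGB2HSV)
for n,p in dict(sep=(209,259),up=(400,245),up2=(433,270),brass=(303,220),brass2=(320,262),bed=(290,230),bar=(300,195),mat=(406,189),wood=(380,220),wood2=(250,240),knob=(308,225)).items(): print(n,hsv[p[1],p[0]])
print("sep",rect(c,(209,259),.022,win=38,thr=((0,0,150),(40,70,255))))
print("up",rect(c,(414,255),.026,win=40,thr=((0,100,190),(25,220,255))))
print("brass",rect(c,(312,240),.034,win=40,thr=((18,100,150),(35,255,255))))
print("bed",rect(c,(308,235),.024,win=60,thr=((0,0,30),(180,90,120))))
print("bar",rect(c,(300,195),.054,win=40,thr=((0,200,120),(4,255,255))))
print("mat",rect(c,(406,189),.004,win=30,thr=((8,80,160),(25,180,255))))
print("knob",rect(c,(308,225),.034+.05,win=12,thr=((95,120,60),(125,255,255))))
for cc in [(255,165,360,295,"a"),(180,220,240,300,"b"),(385,215,445,295,"d")]:pass
im=c["pixels"][160:295,180:445]
cv2.imwrite("pics/z.png",cv2.resize(im,None,fx=3,fy=3,interpolation=cv2.INTER_CUBIC)[:,:,::-1])
E
```

```text
sep [ 22  27 252]
up [ 13 162 255]
up2 [ 16 153 255]
brass [112  94 225]
brass2 [ 23 176 254]
bed [ 14  48 127]
bar [  3 218 238]
mat [ 16 147 243]
wood [ 10 165 151]
wood2 [ 10 157 138]
knob [109 160 231]
sep [464.1 231.5 120.8  64.3  22.1]
up [ 476.  -231.7  121.7   65.9   20.7]
brass [506.7   1.4 120.4  63.1  13. ]
bed [508.4   4.5 185.8 137.   12.1]
bar [607.   24.  121.5  15.4 -78. ]
mat [ 632.2 -220.2  142.1  138.3  -89.4]
knob [536.2   8.   23.6  21.3   0.6]
```

View pics/z.png

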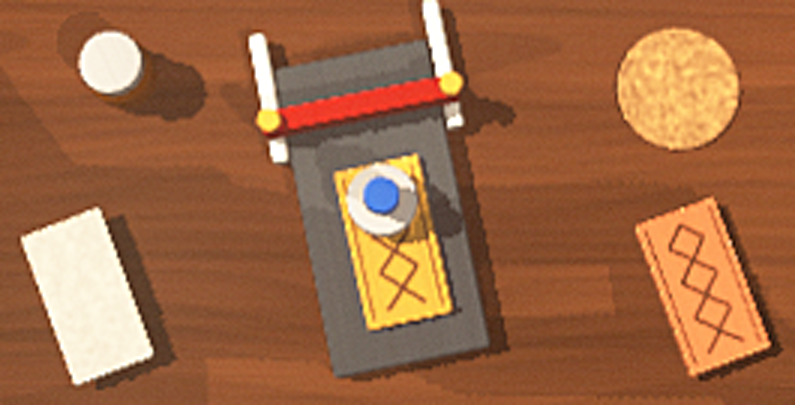

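send_rows:
  series:
    - [[0, 0, 0], [347, 551, -30], -1]
    - [[0, 0, 0], [347, 551, -30], -1]
    - [[0, 0, 0], [347, 551, -30], -1]
    - [[0, 0, 0], [347, 551, -30], -1]
    - [[0, 0, 0], [347, 551, -30], -1]
    - [[0, 0, 0], [347, 551, -30], -1]
    - [[0, 0, 0], [347, 551, -30], -1]
    - [[0, 0, 0], [347, 551, -30], -1]
    - [[0, 0, 0], [347, 551, -30], -1]
    - [[0, 0, 0], [347, 551, -30], -1]

```text
time_s: 2.1
eef_pos: [0.5227, -0.0129, 0.2028]
eef_rot: [0.0, 0.986, 0.167, 0.001]
wrist_force: [0.1, -1.3, 0.7]
opening: 1.0
grasp_force: 0.0
```

send_rows:
  series:
    - [[0, 0, 0], [0, 0, 0], -1]

```text
time_s: 2.22
eef_pos: [0.5228, -0.0109, 0.2022]
eef_rot: [-0.0, 0.986, 0.17, 0.0]
wrist_force: [0.2, -0.5, 0.9]
opening: 1.001
grasp_force: 0.0
```

```bash
python3 - <<'E'
from h import *
c=camera("wrist");save(c,"w1.png");print(np.round(c["xyz"],3),np.round(rot(c["orientation"]),2))
print(spotter.landmark_of("weight","wrist"),spotter.boxes_of("lower","wrist"))
o=telemetry.get_obs();print(o["eef_pos"],o["eef_rot"])
print("knob",rect(c,(320,240),.080,win=240,thr=((95,120,60),(125,255,255))))
print("brass",rect(c,(320,240),.034,win=320,thr=((18,100,120),(35,255,255))))
for n,p in dict(knob=(536,8,80),tcp=o["eef_pos"]*1000,brass=(507,1,34)).items(): print(n,proj(c,np.array(p)/1000))
E
```

```text
[0.599 0.016 0.344] [[ 0.33  0.89  0.3 ]
 [-0.94  0.32  0.11]
 [ 0.   -0.32  0.95]]
[{'xyz': [0.5365, 0.0096, 0.0328], 'conf': 0.97}] [{'xyz': [0.4863, -0.0049, 0.0332], 'conf': 0.81}]
[ 0.5213244  -0.01512521  0.20238502] [ 1.25617862e-04  9.85999112e-01  1.66750223e-01 -3.13187543e-04]
knob [532.4   8.8  26.   25.   69.5]
brass [506.    1.2 119.4  64.   13.3]
knob [[300.49206581 206.05782642]]
tcp [[323.97278921 307.2974383 ]]
brass [[300.04883449 224.86974399]]
```

View pics/w1.png

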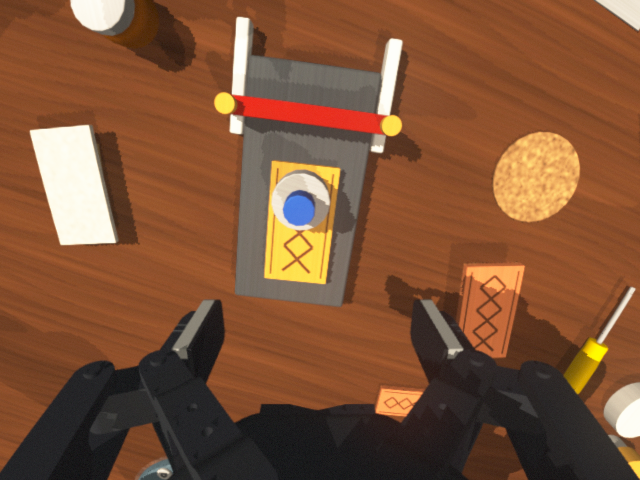

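Wrist view: weight at (300,205) on brass, separator at (75,185), mat at (537,177), copper plate at (490,310) and the bar at (310,115). All agree with the top view.

```bash
python3 - <<'E'
from h import *
c=camera("wrist")
print("sep",rect(c,(75,185),.022,win=75,thr=((0,0,150),(40,70,255))))
print("up",rect(c,(490,310),.026,win=60,thr=((0,100,190),(25,220,255))))
print("mat",np.round(on_z(c,[(537,177)],.004)*1000))
print("bar near edge",np.round(on_z(c,[(250,121),(370,131)],.054)*1000,1), np.round(on_z(c,[(250,121),(370,131)],.024)*1000,1))
t=camera("top"); print("mat top",np.round(on_z(t,[(406.3,189.6)],.004)*1000)) 
for i in range(3):
    o=telemetry.get_obs();print(o["time_s"],np.round(o["eef_pos"]*1000,1),np.round(o["dq"],3)); camera("top")
E
```

```text
sep [463.9 230.6 119.7  64.4  21.9]
up [ 476.7 -228.3  120.3   68.2   19.7]
mat [[ 629. -224.    4.]]
bar near edge [[583.7  65.6  54. ]
 [609.  -32.   54. ]] [[582.2  71.2  24. ]
 [610.1 -36.6  24. ]]
mat top [[ 630. -221.    4.]]
2.475 [521.3 -16.  202.6] [-0.009 -0.005  0.001  0.001 -0.     0.002]
2.525 [521.3 -16.2 202.7] [-0.004  0.    -0.002  0.     0.002  0.002]
2.575 [521.4 -16.1 202.7] [ 0.003  0.001 -0.001  0.001 -0.001  0.001]
```

send_rows:
  series:
    - [[0, 0, 0], [0, 0, 0], -0.3]
    - [[0, 0, 0], [0, 0, 0], -0.3]

```text
time_s: 2.88
eef_pos: [0.5216, -0.0152, 0.2026]
eef_rot: [0.0, 0.986, 0.166, 0.0]
wrist_force: [-0.3, -0.7, -0.6]
opening: 0.648
grasp_force: 0.0
```

send_rows:
  series:
    - [[0, 0, 0], [13, 24, -50], -0.3]
    - [[0, 0, 0], [13, 24, -100], -0.3]
    - [[0, 0, 0], [13, 24, -125], -0.3]
    - [[0, 0, 0], [13, 24, -135], -0.3]
    - [[0, 0, 0], [13, 24, -135], 0.1]
    - [[0, 0, 0], [13, 24, -135], 1]
    - [[0, 0, 0], [13, 24, -135], 1]
    - [[0, 0, 0], [13, 24, -135], 1]
    - [[0, 0, 0], [13, 24, -135], 1]

```text
time_s: 4.0
eef_pos: [0.5357, 0.0091, 0.069]
eef_rot: [0.0, 0.986, 0.167, 0.001]
wrist_force: [-2.0, 1.3, 6.9]
opening: 0.281
grasp_force: 59.6
```

send_rows:
  series:
    - [[0, 0, 0], [0, 0, 30], 1]
    - [[0, 0, 0], [0, 0, 60], 1]
    - [[0, 0, 0], [30, -60, 60], 1]
    - [[0, 0, 0], [60, -120, 60], 1]
    - [[0, 0, 0], [80, -170, 60], 1]
    - [[0, 0, 0], [94, -210, 60], 1]
    - [[0, 0, 0], [95, -231, 50], 1]
    - [[0, 0, 0], [95, -231, 30], 1]
    - [[0, 0, 0], [95, -231, 0], 1]
    - [[0, 0, 0], [95, -231, 0], 1]

```text
time_s: 5.25
eef_pos: [0.6261, -0.2182, 0.0628]
eef_rot: [-0.003, 0.986, 0.167, -0.004]
wrist_force: [-0.4, 0.6, -3.9]
opening: 0.281
grasp_force: 59.9
```

send_rows:
  series:
    - [[0, 0, 0], [0, 0, -10], 1]
    - [[0, 0, 0], [0, 0, -18], 1]
    - [[0, 0, 0], [0, 0, -23], 1]
    - [[0, 0, 0], [0, 0, -26], 1]
    - [[0, 0, 0], [0, 0, -26], 1]

```text
time_s: 5.88
eef_pos: [0.6296, -0.2218, 0.0415]
eef_rot: [-0.0, 0.986, 0.167, -0.0]
wrist_force: [-0.4, -0.1, -4.2]
opening: 0.281
grasp_force: 59.9
```

```bash
python3 - <<'E'
from h import *
o=telemetry.get_obs();print(np.round(o["eef_pos"]*1000,1),o["wrist_force"])
c=camera("wrist");save(c,"w2.png")
E
```

```text
[ 629.6 -221.8   41.5] [-0.35266371 -0.10424131 -4.15537891]
```

View pics/w2.png

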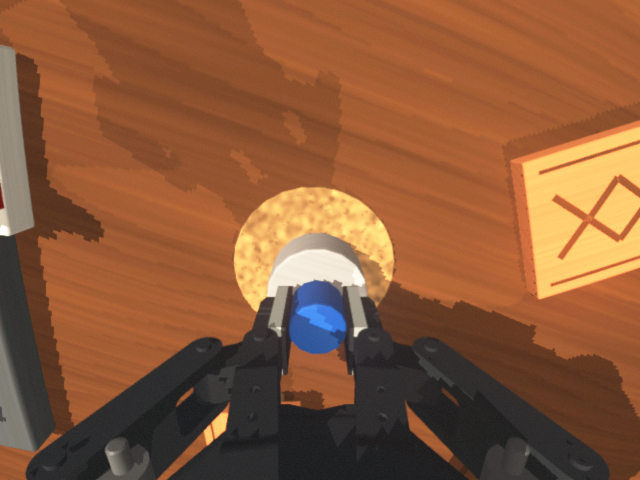

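Wrist view: the weight is held at (320,300), centred on the mat at (315,260). Setting it down.

send_rows:
  series:
    - [[0, 0, 0], [0, 0, -1.5], 1]
    - [[0, 0, 0], [0, 0, -2.5], 1]
    - [[0, 0, 0], [0, 0, -3], 1]

```text
time_s: 6.3
eef_pos: [0.6298, -0.2218, 0.0391]
eef_rot: [0.0, 0.986, 0.167, 0.0]
wrist_force: [-2.5, 1.9, 3.3]
opening: 0.282
grasp_force: 60.7
```

send_rows:
  series:
    - [[0, 0, 0], [0, 0, 0], -0.2]
    - [[0, 0, 0], [0, 0, 0], -0.2]
    - [[0, 0, 0], [0, 0, 30], -0.2]
    - [[0, 0, 0], [0, 0, 80], -0.5]
    - [[0, 0, 0], [-20, 50, 110], -1]
    - [[0, 0, 3], [-166, 453, 110], -1]
    - [[0, 0, 3], [-166, 453, 110], -1]
    - [[0, 0, 3], [-166, 453, 110], -1]
    - [[0, 0, 3], [-166, 453, 110], -1]
    - [[0, 0, 3], [-166, 453, 110], -1]

```text
time_s: 7.55
eef_pos: [0.5027, 0.1237, 0.1491]
eef_rot: [0.0, 0.981, 0.192, 0.001]
wrist_force: [0.6, 0.3, 0.8]
opening: 1.004
grasp_force: 0.0
```

send_rows:
  series:
    - [[0, 0, 0], [-55, 150, 0], -1]
    - [[0, 0, 0], [-55, 150, 0], -1]
    - [[0, 0, 0], [-55, 150, 0], -1]
    - [[0, 0, 0], [-55, 150, 0], -1]
    - [[0, 0, 0], [-55, 150, 0], -1]

```text
time_s: 8.18
eef_pos: [0.4485, 0.2717, 0.1487]
eef_rot: [0.0, 0.981, 0.193, 0.0]
wrist_force: [1.0, -0.5, -0.2]
opening: 0.999
grasp_force: 0.0
```

```bash
python3 - <<'E'
from h import *
t=camera("top");camera("wrist");c=camera("wrist")
o=telemetry.get_obs();print(np.round(o["eef_pos"]*1000,1),o["eef_rot"],o["time_s"])
print(spotter.landmark_of("weight","top"))
print("sep",rect(c,(320,240),.022,win=320,thr=((0,0,150),(40,70,255))))
save(c,"w3.png")
E
```

```text
[448.8 271.  148.6] [8.90169239e-05 9.81488139e-01 1.91522883e-01 1.05386112e-04] 8.325
[{'xyz': [0.6355, -0.2256, 0.0014], 'conf': 0.7}]
sep [463.6 232.5 118.9  64.1  22. ]
```

View pics/w3.png

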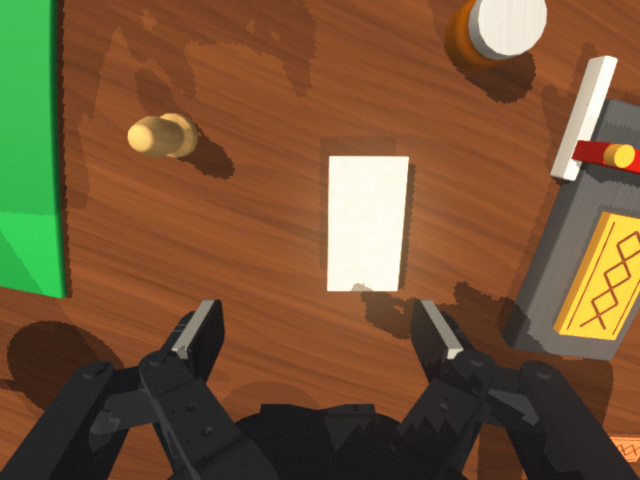

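Wrist view: separator at (367,223), clear all round, consistent with (464,232) at yaw 22°. Grasping it.

send_rows:
  series:
    - [[0, 0, 0], [15, -39, -40], -1]
    - [[0, 0, 0], [15, -39, -90], -1]
    - [[0, 0, 0], [15, -39, -125], -1]
    - [[0, 0, 0], [15, -39, -140], -1]
    - [[0, 0, 0], [15, -39, -144], -1]
    - [[0, 0, 0], [15, -39, -144], -1]
    - [[0, 0, 0], [15, -39, -144], 0]
    - [[0, 0, 0], [15, -39, -144], 0]
    - [[0, 0, 0], [15, -39, -144], 0]
    - [[0, 0, 0], [15, -39, -144], 0]

```text
time_s: 9.62
eef_pos: [0.4644, 0.2334, 0.0063]
eef_rot: [0.0, 0.981, 0.193, 0.001]
wrist_force: [-1.9, -0.5, 7.8]
opening: 0.726
grasp_force: 64.3
```

send_rows:
  series:
    - [[0, 0, 0], [0, 0, 20], 0]
    - [[0, 0, 0], [0, 0, 60], 0]
    - [[0, 0, 0], [0, 0, 110], 0]
    - [[0, 0, -5], [10, -60, 110], 0]
    - [[0, 0, -9], [20, -110, 110], 0]
    - [[0, 0, -9], [20, -110, 110], 0]
    - [[0, 0, -9], [20, -110, 110], 0]

```text
time_s: 10.5
eef_pos: [0.4833, 0.1232, 0.1149]
eef_rot: [-0.0, 0.993, 0.115, 0.0]
wrist_force: [0.5, 0.5, -1.7]
opening: 0.722
grasp_force: 66.2
```

```bash
python3 - <<'E'
from h import *
c=camera("wrist");t=camera("top");save(c,"w4.png")
o=telemetry.get_obs();print(np.round(o["eef_pos"]*1000,1),o["eef_rot"],o["time_s"],o["opening"],2*np.degrees(np.arctan2(o["eef_rot"][2],o["eef_rot"][1])))
print("brass t",rect(t,(312,240),.034,win=45,thr=((18,100,150),(35,255,255))))
print("brass w",rect(c,(440,240),.034,win=400,thr=((18,130,150),(35,255,255))))
a=rect(c,(320,300),.127,win=150,thr=((0,0,150),(40,60,255)));print("sep held",a)
E
```

```text
[482.9 124.  114.6] [-1.32627969e-04  9.93305420e-01  1.15517638e-01  2.70294228e-05] 10.6 0.7280341467553199 13.26696509470253
brass t [519.3   3.4  95.1  64.4  13.3]
brass w [513.3   5.1 103.3  66.9  13.9]
sep held [483.2 123.1 116.6  65.3  13.1]
```

View pics/w4.png

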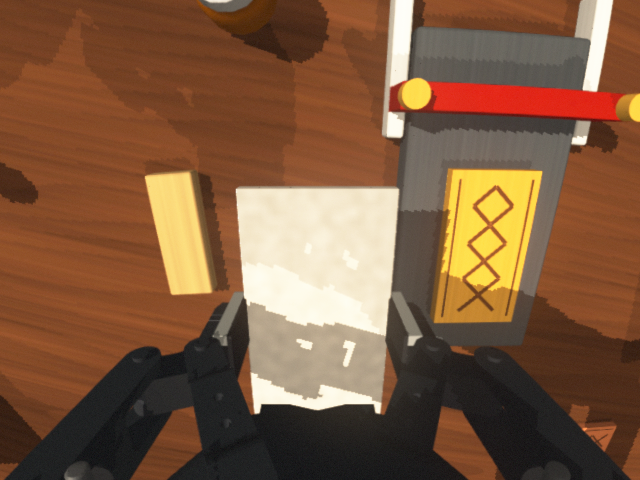

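Wrist view: separator squarely held at (318,290). The brass plate is unoccluded, corners about (449,169), (542,171), (514,323), (433,322).

```bash
python3 - <<'E'
from h import *
c=camera("wrist")
P=on_z(c,[(449,169),(542,171),(514,323),(435,322)],.034)[:,:2]*1000
print(np.round(P,1),P.mean(0),[np.linalg.norm(P[i]-P[i-1]).round(1) for i in range(4)])
for a,b in((3,0),(2,1)): d=P[b]-P[a];print(np.degrees(np.arctan2(d[1],d[0])))
S=on_z(c,[(237,187),(398,187),(384,412),(256,412)],.126)[:,:2]*1000
print(np.round(S,1),S.mean(0))
cs=[cv2.cvtColor(camera("top")["pixels"],cv2.COLOR_RGB2HSV)]
# bed corner-based yaw: bar ends
B=on_z(c,[(415,109),(600,119)],.054)[:,:2]*1000;d=B[1]-B[0];print("bar yaw",np.degrees(np.arctan2(d[1],d[0]))+90,B)
E
```

```text
[[556.1  50. ]
 [570.8 -14.1]
 [454.3 -45. ]
 [441.5  18.7]] [505.67897974   2.41672464] [np.float64(118.8), np.float64(65.7), np.float64(120.5), np.float64(65.1)]
15.264093948832551
14.898032287725355
[[532.3 168.1]
 [546.9 105.9]
 [434.   76.7]
 [418.9 141.2]] [483.02703133 122.96052371]
bar yaw 12.059678596218774 [[584.59763236  89.484014  ]
 [608.75462967 -23.58648327]]
```

send_rows:
  series:
    - [[0, 0, 0], [12, -60, 0], 0]
    - [[0, 0, 0], [23.4, -121.4, 0], 0]
    - [[0, 0, 0], [23.4, -121.4, -20], 0]
    - [[0, 0, 0], [23.4, -121.4, -50], 0]
    - [[0, 0, 0], [23.4, -121.4, -72], 0]
    - [[0, 0, 0], [23.4, -121.4, -80], 0]
    - [[0, 0, 0], [23.4, -121.4, -80], 0]

```text
time_s: 11.58
eef_pos: [0.5064, 0.0022, 0.0343]
eef_rot: [-0.0, 0.993, 0.115, -0.0]
wrist_force: [0.5, 0.5, -0.3]
opening: 0.724
grasp_force: 66.2
```

```bash
python3 - <<'E'
from h import *
c=camera("wrist");s=camera("side");o=telemetry.get_obs();print(np.round(o["eef_pos"]*1000,1),o["wrist_force"])
a=c["pixels"][120:480,140:500]
uv=proj(s,[[.506,.002,.03]])[0].astype(int);b=s["pixels"][uv[1]-60:uv[1]+60,uv[0]-80:uv[0]+80]
b=cv2.resize(b,(480,360),interpolation=cv2.INTER_CUBIC)
cv2.imwrite("pics/w5.png",cv2.resize(np.hstack([a,b]),None,fx=.95,fy=.95)[:,:,::-1])
E
```

```text
[507.4   1.8  35.4] [ 0.37091221  0.14353388 -0.63008746]
```

View pics/w5.png

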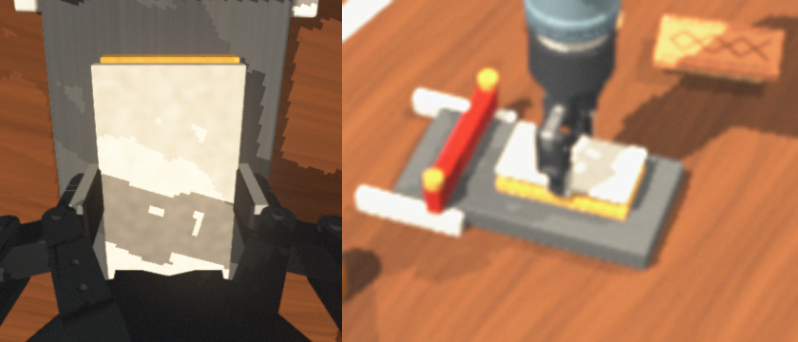

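The crop shows the separator aligned over the brass plate in yaw and laterally. The thin brass strip at its front edge is the expected perspective offset. Lowering slowly.

send_rows:
  series:
    - [[0, 0, 0], [0, 0, -3], 0]
    - [[0, 0, 0], [0, 0, -6], 0]
    - [[0, 0, 0], [0, 0, -8], 0]
    - [[0, 0, 0], [0, 0, -8], 0]

```text
time_s: 12.18
eef_pos: [0.5074, 0.0016, 0.0273]
eef_rot: [0.0, 0.993, 0.115, 0.001]
wrist_force: [-0.2, 1.4, 3.4]
opening: 0.726
grasp_force: 71.2
```

send_rows:
  series:
    - [[0, 0, 0], [0, 0, -1], 0]
    - [[0, 0, 0], [0, 0, -1], 0]

```text
time_s: 12.42
eef_pos: [0.5075, 0.0017, 0.0269]
eef_rot: [0.0, 0.993, 0.115, 0.001]
wrist_force: [-2.5, 1.0, 10.8]
opening: 0.723
grasp_force: 72.6
```

send_rows:
  series:
    - [[0, 0, 0], [0, 0, 0.5], -1]
    - [[0, 0, 0], [0, 0, 0.5], -1]
    - [[0, 0, 0], [0, 0, 0.5], -1]
    - [[0, 0, 0], [0, 0, 40], -1]
    - [[0, 0, 0], [0, 0, 90], -1]
    - [[0, 0, 0], [-10, -60, 110], -1]
    - [[0, 0, 4], [-20, -115, 115], -1]
    - [[0, 0, 7], [-25, -165, 115], -1]
    - [[0, 0, 7], [-25, -165, 115], -1]

```text
time_s: 13.55
eef_pos: [0.4813, -0.1667, 0.1407]
eef_rot: [0.001, 0.985, 0.173, 0.0]
wrist_force: [-0.3, 0.2, 0.5]
opening: 1.0
grasp_force: 0.0
```

```bash
python3 - <<'E'
from h import *
camera("wrist");c=camera("wrist");t=camera("top");save(c,"w6.png")
o=telemetry.get_obs();print(np.round(o["eef_pos"]*1000,1),o["time_s"],2*np.degrees(np.arctan2(o["eef_rot"][2],o["eef_rot"][1])))
print("sep t",rect(t,(312,240),.040,win=40,thr=((0,0,150),(40,70,255))))
print("up w",rect(c,(400,260),.026,win=300,thr=((0,100,190),(25,220,255))))
print("up t",rect(t,(414,255),.026,win=40,thr=((0,100,190),(25,220,255))))
E
```

```text
[ 481.3 -162.7  140.1] 13.7 20.147219400901236
sep t [5.068e+02 5.000e-01 1.220e+02 6.580e+01 1.320e+01]
up w [ 486.2 -227.3   96.2   63.9   20.6]
up t [ 437.1 -246.1   62.6   43.   -73.7]
```

View pics/w6.png

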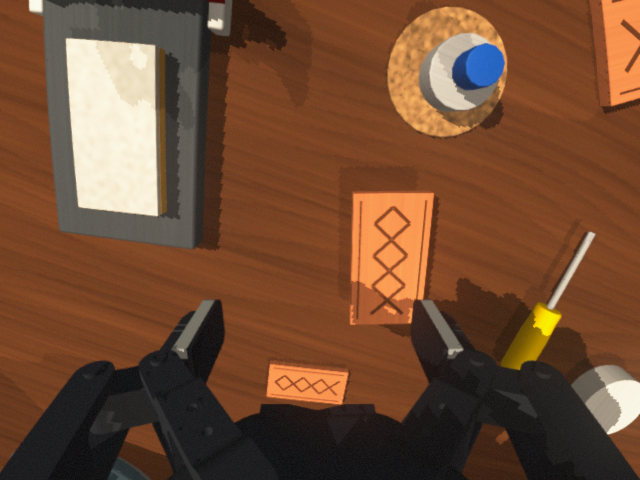

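Wrist view: weight at (455,75), well inside the mat; the separator at (115,125) lies squarely on the brass plate; the copper plate is at (392,258). Grasping the copper plate.

send_rows:
  series:
    - [[0, 0, 0.5], [-5, -50, 0], -1]
    - [[0, 0, 0.5], [-5, -68, -40], -1]
    - [[0, 0, 0.5], [-5, -68, -90], -1]
    - [[0, 0, 0.5], [-5, -68, -120], -1]
    - [[0, 0, 0.5], [-5, -68, -132], -1]
    - [[0, 0, 0.5], [-5, -68, -135], -1]
    - [[0, 0, 0.5], [-5, -68, -135], 0]
    - [[0, 0, 0.5], [-5, -68, -135], 0]
    - [[0, 0, 0.5], [-5, -68, -135], 0]
    - [[0, 0, 0.5], [-5, -68, -135], 0]

```text
time_s: 14.95
eef_pos: [0.4778, -0.232, 0.0073]
eef_rot: [0.001, 0.984, 0.179, 0.001]
wrist_force: [-0.3, 2.2, 5.8]
opening: 0.732
grasp_force: 66.5
```

send_rows:
  series:
    - [[0, 0, 0], [0, 0, 20], 0]
    - [[0, 0, 0], [0, 0, 60], 0]
    - [[0, 0, 0], [0, 0, 110], 0]
    - [[0, 0, -4], [10, 60, 110], 0]
    - [[0, 0, -7.5], [20, 120, 110], 0]
    - [[0, 0, -7.5], [20, 120, 110], 0]
    - [[0, 0, -7.5], [20, 120, 110], 0]
    - [[0, 0, -7.5], [20, 120, 110], 0]

```text
time_s: 15.95
eef_pos: [0.4966, -0.1126, 0.1156]
eef_rot: [0.0, 0.993, 0.114, 0.0]
wrist_force: [0.6, 0.2, -2.3]
opening: 0.733
grasp_force: 67.2
```

```bash
python3 - <<'E'
from h import *
c=camera("wrist");save(c,"w7.png");t=camera("top")
o=telemetry.get_obs();print(np.round(o["eef_pos"]*1000,1),o["time_s"],o["opening"],2*np.degrees(np.arctan2(o["eef_rot"][2],o["eef_rot"][1])))
print("sep t",rect(t,(312,240),.040,win=40,thr=((0,0,150),(40,70,255))))
print("sep w",rect(c,(150,240),.040,win=400,thr=((0,0,150),(40,70,255))))
print("up w",rect(c,(320,300),.130,win=200,thr=((0,100,110),(20,230,255))))
E
```

```text
[ 496.5 -112.6  115.5] 16.05 0.730709559920461 13.080585548325152
sep t [506.9   0.6 121.7  65.8  13. ]
sep w [5.062e+02 3.000e-01 1.195e+02 6.430e+01 1.320e+01]
up w [ 519.  -133.4  147.6  126.7   13. ]
```

View pics/w7.png

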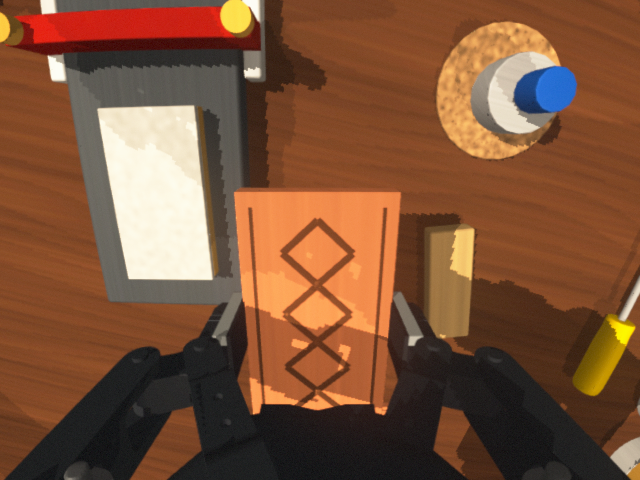

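Copper plate held squarely at (318,300); the separator is at (160,190) with measured pose (506.5, 0.5), yaw 13°. Moving over and setting it down.

send_rows:
  series:
    - [[0, 0, 0], [5, 57, 0], 0]
    - [[0, 0, 0], [10.8, 114.2, 0], 0]
    - [[0, 0, 0], [10.8, 114.2, -20], 0]
    - [[0, 0, 0], [10.8, 114.2, -50], 0]
    - [[0, 0, 0], [10.8, 114.2, -68], 0]
    - [[0, 0, 0], [10.8, 114.2, -75], 0]
    - [[0, 0, 0], [10.8, 114.2, -78], 0]
    - [[0, 0, 0], [10.8, 114.2, -80], 0]
    - [[0, 0, 0], [10.8, 114.2, -80], 0]

```text
time_s: 17.18
eef_pos: [0.5079, 0.0026, 0.036]
eef_rot: [0.0, 0.993, 0.115, 0.0]
wrist_force: [-0.4, 0.3, -2.7]
opening: 0.729
grasp_force: 67.3
```

send_rows:
  series:
    - [[0, 0, 0], [0, 0, -1.5], 0]
    - [[0, 0, 0], [0, 0, -3], 0]
    - [[0, 0, 0], [0, 0, -3], 0]

```text
time_s: 17.55
eef_pos: [0.5081, 0.0026, 0.034]
eef_rot: [0.0, 0.993, 0.115, 0.001]
wrist_force: [-5.1, 0.3, 10.8]
opening: 0.727
grasp_force: 75.7
```

send_rows:
  series:
    - [[0, 0, 0], [0, 0, 0.5], -0.7]
    - [[0, 0, 0], [0, 0, 0.5], -0.7]
    - [[0, 0, 0], [0, 0, 0.5], -0.7]
    - [[0, 0, 0], [-0.3, -0.4, -3], -0.7]
    - [[0, 0, 0], [-0.3, -0.4, -7], -0.7]
    - [[0, 0, 0], [-0.3, -0.4, -8], -0.7]

```text
time_s: 18.3
eef_pos: [0.5067, 0.0025, 0.024]
eef_rot: [-0.0, 0.993, 0.115, -0.0]
wrist_force: [-1.0, 0.2, 1.2]
opening: 0.847
grasp_force: 0.0
```

send_rows:
  series:
    - [[0, 0, 0], [0, 0, 0], 0]
    - [[0, 0, 0], [0, 0, 0], 0]
    - [[0, 0, 0], [0, 0, 0], 0]

```text
time_s: 18.68
eef_pos: [0.5073, 0.0021, 0.0247]
eef_rot: [0.0, 0.993, 0.115, 0.0]
wrist_force: [0.0, -2.8, -0.0]
opening: 0.733
grasp_force: 67.4
```

send_rows:
  series:
    - [[0, 0, 0], [0, 0, 0], -0.7]
    - [[0, 0, 0], [0, 0, 0], -0.7]
    - [[0, 0, 0], [0, 0, 0], -0.7]
    - [[0, 0, 0], [0, 0, 40], -0.7]
    - [[0, 0, -0.8], [0, 0, 90], 0]
    - [[0, 0, -0.8], [-60, -14, 90], 1]
    - [[0, 0, -0.8], [-86, -20, 90], 1]
    - [[0, 0, -0.8], [-86, -20, 60], 1]
    - [[0, 0, -0.8], [-86, -20, 60], 1]

```text
time_s: 19.8
eef_pos: [0.4193, -0.017, 0.0833]
eef_rot: [-0.001, 0.994, 0.108, -0.002]
wrist_force: [-1.1, -1.0, 0.0]
opening: -0.003
grasp_force: 0.0
```

```bash
python3 - <<'E'
from h import *
c=camera("wrist");t=camera("top");save(c,"w8.png")
o=telemetry.get_obs();print(np.round(o["eef_pos"]*1000,1),o["time_s"],o["opening"],2*np.degrees(np.arctan2(o["eef_rot"][2],o["eef_rot"][1])))
print("up t",rect(t,(312,240),.050,win=42,thr=((0,100,190),(25,220,255))))
E
```

```text
[421.3 -17.5  84.9] 19.9 0.00232672505832402 12.390332789714284
up t [520.7   4.3  93.7  65.   13.2]
```

View pics/w8.png

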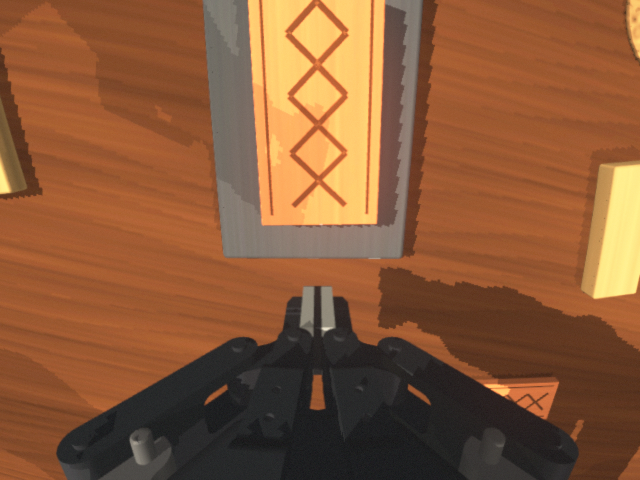

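Wrist view: copper plate at (320,110), centred ahead of the closed fingers at (318,310), near edge at row 225. Lowering, then pushing along 12.4°.

send_rows:
  series:
    - [[0, 0, 0], [0, 0, -35], 1]
    - [[0, 0, 0], [0, 0, -52], 1]
    - [[0, 0, 0], [0, 0, -56], 1]
    - [[0, 0, 0], [3.9, 0.9, -56], 1]
    - [[0, 0, 0], [7.8, 1.7, -56], 1]
    - [[0, 0, 0], [11.7, 2.6, -56], 1]
    - [[0, 0, 0], [14.6, 3.2, -56], 1]
    - [[0, 0, 0], [17.6, 3.9, -56], 1]
    - [[0, 0, 0], [20.5, 4.5, -56], 1]
    - [[0, 0, 0], [23.4, 5.1, -56], 1]

```text
time_s: 21.15
eef_pos: [0.4429, -0.0123, 0.0281]
eef_rot: [-0.0, 0.994, 0.108, -0.002]
wrist_force: [-6.4, -1.2, 5.5]
opening: -0.001
grasp_force: 3.2
```

send_rows:
  series:
    - [[0, 0, 0], [2, 0.4, 0], 1]
    - [[0, 0, 0], [4, 0.9, 0], 1]
    - [[0, 0, 0], [6, 1.3, 0], 1]
    - [[0, 0, 0], [8, 1.7, 0], 1]
    - [[0, 0, 0], [10, 2.1, 0], 1]
    - [[0, 0, 0], [12, 2.6, 0], 1]
    - [[0, 0, 0], [14, 3, 0], 1]

```text
time_s: 22.02
eef_pos: [0.4569, -0.0093, 0.0281]
eef_rot: [-0.0, 0.994, 0.108, -0.002]
wrist_force: [-6.0, -0.9, 5.2]
opening: 0.004
grasp_force: 3.2
```

send_rows:
  series:
    - [[0, 0, 0], [1.5, 0.3, 0], 1]
    - [[0, 0, 0], [3, 0.6, 0], 1]
    - [[0, 0, 0], [4.5, 1, 0], 1]
    - [[0, 0, 0], [6, 1.3, 0], 1]
    - [[0, 0, 0], [7, 1.5, 0], 1]
    - [[0, 0, 0], [8, 1.7, 0], 1]

```text
time_s: 22.78
eef_pos: [0.4648, -0.0076, 0.0281]
eef_rot: [-0.0, 0.994, 0.108, -0.002]
wrist_force: [-5.8, -1.0, 4.7]
opening: 0.001
grasp_force: 3.2
```

send_rows:
  series:
    - [[0, 0, 0], [1, 0.2, 0], 1]
    - [[0, 0, 0], [2, 0.4, 0], 1]
    - [[0, 0, 0], [3, 0.6, 0], 1]

```text
time_s: 23.15
eef_pos: [0.4678, -0.007, 0.0281]
eef_rot: [-0.0, 0.994, 0.108, -0.002]
wrist_force: [-6.5, -2.5, 4.5]
opening: 0.001
grasp_force: 3.1
```

send_rows:
  series:
    - [[0, 0, 0], [0.8, 0.2, 0], 1]
    - [[0, 0, 0], [1.6, 0.4, 0], 1]

```text
time_s: 23.4
eef_pos: [0.4694, -0.0066, 0.0281]
eef_rot: [-0.0, 0.994, 0.108, -0.002]
wrist_force: [-5.8, -1.4, 4.7]
opening: 0.001
grasp_force: 3.1
```

send_rows:
  series:
    - [[0, 0, 0], [0.8, 0.2, 0], 1]
    - [[0, 0, 0], [1.6, 0.4, 0], 1]

```text
time_s: 23.65
eef_pos: [0.471, -0.0062, 0.0281]
eef_rot: [-0.0, 0.994, 0.108, -0.002]
wrist_force: [-5.9, -1.0, 4.5]
opening: 0.002
grasp_force: 3.2
```

send_rows:
  series:
    - [[0, 0, 0], [0.8, 0.2, 0], 1]
    - [[0, 0, 0], [1.6, 0.4, 0], 1]

```text
time_s: 23.9
eef_pos: [0.4716, -0.0059, 0.028]
eef_rot: [-0.0, 0.994, 0.108, -0.003]
wrist_force: [-10.4, -3.6, 10.4]
opening: -0.004
grasp_force: 6.1
```

send_rows:
  series:
    - [[0, 0, 0], [0.8, 0.2, 0], 1]
    - [[0, 0, 0], [1.6, 0.4, 0], 1]

```text
time_s: 24.15
eef_pos: [0.4716, -0.0058, 0.0278]
eef_rot: [-0.0, 0.994, 0.108, -0.005]
wrist_force: [-17.9, -6.5, 14.0]
opening: -0.003
grasp_force: 9.4
```

```bash
python3 - <<'E'
from h import *
c=camera("wrist");s=camera("side")
uv=proj(s,[[.54,.01,.04]])[0].astype(int);b=s["pixels"][uv[1]-60:uv[1]+60,uv[0]-80:uv[0]+80]
b=cv2.resize(b,(480,360),interpolation=cv2.INTER_CUBIC)
cv2.imwrite("pics/w9.png",np.hstack([c["pixels"][:360,160:480],b])[:,:,::-1])
E
```

```text
(no output)
```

View pics/w9.png

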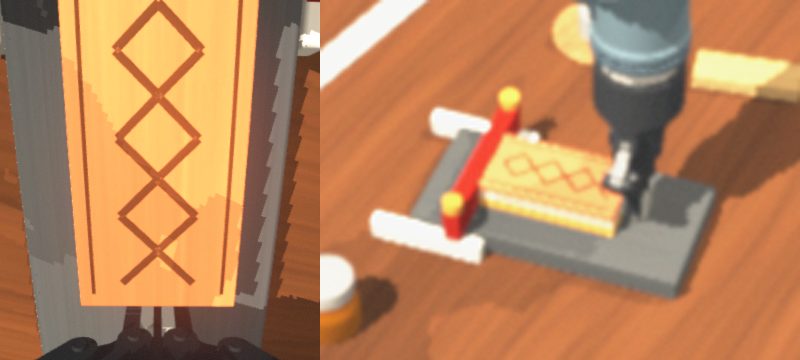

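The stack is against the bar at 18 N and the arm has stopped advancing; the side crop shows the copper plate touching the red bar. I'll back off, raise 8 mm and press once more on the upper two layers to make sure they seat.

send_rows:
  series:
    - [[0, 0, 0], [-6, -1.3, 0], 1]
    - [[0, 0, 0], [-8, -1.7, 4], 1]
    - [[0, 0, 0], [-8, -1.7, 8], 1]
    - [[0, 0, 0], [-5, -1.1, 8], 1]
    - [[0, 0, 0], [-3, -0.7, 8], 1]
    - [[0, 0, 0], [-2, -0.4, 8], 1]
    - [[0, 0, 0], [-1, -0.2, 8], 1]
    - [[0, 0, 0], [-1, -0.2, 8], 1]

```text
time_s: 25.25
eef_pos: [0.4717, -0.0061, 0.0359]
eef_rot: [-0.0, 0.994, 0.108, -0.004]
wrist_force: [-13.1, -5.9, 10.6]
opening: 0.0
grasp_force: 7.1
```

send_rows:
  series:
    - [[0, 0, 0], [0.7, 0.2, 0], 1]
    - [[0, 0, 0], [1.2, 0.3, 0], 1]
    - [[0, 0, 0], [1.2, 0.3, 0], 1]

```text
time_s: 25.62
eef_pos: [0.4718, -0.006, 0.0357]
eef_rot: [-0.0, 0.994, 0.109, -0.005]
wrist_force: [-17.7, -6.8, 15.0]
opening: -0.004
grasp_force: 9.6
```

send_rows:
  series:
    - [[0, 0, 0], [-3, -0.7, 0], 1]
    - [[0, 0, 0], [-12, -2.6, 0], 1]
    - [[0, 0, 0], [-30, -6.6, 0], 1]
    - [[0, 0, 0], [-40, -9, 50], 1]
    - [[0, 0, 0], [-50, -10, 110], 1]
    - [[0, 0, 0], [-60, -60, 150], 1]
    - [[0, 0, 0], [-60, -60, 150], 1]
    - [[0, 0, 0], [-60, -60, 150], 1]

```text
time_s: 26.62
eef_pos: [0.4158, -0.0653, 0.1861]
eef_rot: [-0.0, 0.994, 0.107, 0.0]
wrist_force: [-0.3, -0.3, -0.5]
opening: -0.0
grasp_force: 0.0
```

```bash
python3 - <<'E'
from h import *
c=camera("wrist");s=camera("side");t=camera("top")
print("up t",rect(t,(308,225),.050,win=42,thr=((0,100,190),(25,220,255))))
print([ (np.round(x["xyz"],3),x["conf"]) for x in spotter.landmark_of("weight","top")])
uv=proj(s,[[.54,.01,.04]])[0].astype(int);b=s["pixels"][uv[1]-45:uv[1]+45,uv[0]-60:uv[0]+60]
b=cv2.resize(b,(400,300),interpolation=cv2.INTER_CUBIC)
uv=proj(c,[[.54,.01,.04]])[0].astype(int);print(uv)
v=np.clip(uv[1]-150,0,180);u=np.clip(uv[0]-200,0,240)
cv2.imwrite("pics/w10.png",np.hstack([c["pixels"][v:v+300,u:u+400],b])[:,:,::-1])
E
```

```text
up t [550.   12.9 153.1 140.2 -77.6]
[(array([ 0.632, -0.226,  0.002]), 0.69)]
[256  52]
```

View pics/w10.png

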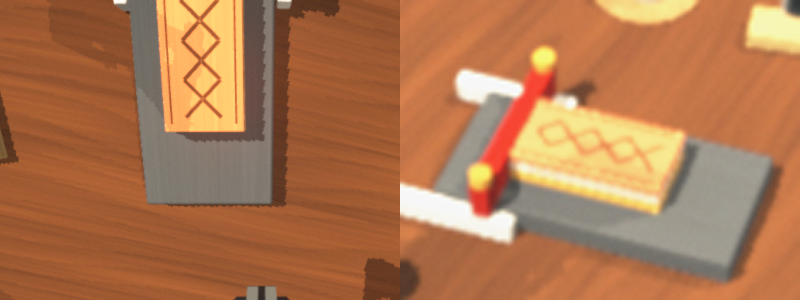

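The stack is square and flush against the bar, the weight is on the mat, and the arm is clear.

```bash
python3 -c "
from bench import ctrl
print(ctrl.hand_in())"
```

```text
the job is handed in; nothing more can be done
None
```

The job is handed in: the weight stands on the cork mat, and the brass, separator and copper stack sits square with its ends flush, pushed up against the red stop bar at about 18 N, all in about 27 s of the 72 s allowed.

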